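Pull the worn gauge plate and close the rack keeper

ROBOT

A 6-joint arm with a two-finger parallel gripper is mounted at the origin on the work surface. World frame = base frame: x ahead of the robot, y to its left, z up, the work surface at z = 0. Lengths are in m, angles in rad, forces in N, time in s.
With the tool pointing down it reaches from about 0.225 to 0.875 m from the base axis. Payload 3.4 kg.
Tool frame: the origin (TCP) lies at the very end of the fingers, on their centre line; the grasp point (between the pads) lies 19 mm behind it (manip.grasp_offset is the distance from the TCP to the grasp point, in m); x points along the fingers, y is the direction in which the jaws open and shut, and the axes are right-handed (so a half turn about x gives the same grasp; the last joint's range is limited). The gripper opens to 85 mm and grips with 20 to 120 N. Pads are 22 mm wide; open, the fingers measure 114 mm over their backs; the gripper's body (76 mm by 85 mm) begins 54 mm behind the grasp point. The pads swing forward as they close: fully open they stand 13 mm farther back than shut.
Start: joints at [1.003, 0.276, 1.505, -0, 1.361, -0.121], TCP at [0.248, 0.519, 0.231] pointing down, gripper open.
Joint ranges: [-2.89, 2.89], [-0.75, 2.08], [0.22, 2.7], [-1.18, 4.32], [0.11, 2.71], [-2.7, 2.7]. Speed limits (rad/s): [2.57, 2.57, 3.14, 3.14, 3.14, 3.14].

INTERFACE

Orientations are given as a unit quaternion [w, x, y, z].
In Python, from rig import manip gives the robot as it stands.
- The arm moves only by the tool step_arm, never from a script. Its argument "increments" is a list of rows, each an object with "grip": the opening, from 0 (shut) to 1 (fully open); "delta_pos": the shift along the world's x, y, z in m, a list of three; "twist": the turn about the world's z in degrees. A call has 1 to 10 rows; each row shifts and turns the commanded pose from where the row before left it; what a row does not reach is not made up. A row lasts 1/12 s, in which the tool goes at most 41.7 mm and 7.16 degrees, less where a joint would pass 70% of its speed; a pose out of reach is approached as far as the arm can. A call with a gripper value outside its range is refused whole. The fingers move at their own pace and stop on an object; "force" is the grip in N (left out, the last holds). Time passes only in rows, so rows that do not move let the fingers close. It gives the time, the measured TCP pose, the force and the opening at its end, in the units of the state.
- manip.get_state(): the state, without advancing time (a new reading comes with each control period).
- manip.get_image(name): name is "scene" or "top" or "wrist"; returns a dict with "img" (384x512x3 uint8, red, green, blue), "fx", "fy", "cx", "cy" (pixels), "rvec" (rotation vector, rad) and "tvec" (3), from world to camera coordinates, as OpenCV has them; the wrist camera has in their place "mount" (4x4, takes a point from camera to tool coordinates, whose origin is the TCP and whose axes are the tool frame's). Camera axes: x right, y down, z forward; pixel columns grow to the right and rows downward; lengths in m; the calibration is good to about 2 mm. A picture is of the moment at which its call begins: read the wrist's pose just before it. There is no depth.
- manip.sign_off(): hands the job in, once; it reports no verdict.
The state is a dict: "clock": time; "qpos": joint angles; "qd": joint speeds; "effort": joint torques, N m; "position": TCP position; "ee_rot": TCP orientation; "contact_force": force on the tool from outside, world axes, zero at the start; "moment": the same for the moment, N m; "width": finger opening in m.
Only numpy, scipy, OpenCV 4.12 (cv2) and the standard library are available. Lean on these libraries where they do the work, as an engineer would, in place of code of your own. Each camera call takes 0.05 s, during which the arm holds its last target. There are 200 camera calls.

TASK

Slide the worn gauge plate, the one with the red tab, up out of its slot in the leaning rack, stand it in the inspection channel and press it home against the brass stop with at least 4 N but never over 80 N, so creep up to it, then let go of it there. Then swing the yellow keeper bar down until it rests in its catch, so that the two blue-tabbed plates stay locked in the rack. Leave those and everything else on the bench where they are.

Things in the scene. Friction and masses are not known exactly. Their poses are not given: they have to be found in the camera images.
- worn_plate: Steel plate 70 (x) x 5 (y) x 84 (z) mm, with a red tab on top 44 (x) x 10 (y) mm, own z 84 to 100. Origin: middle of lower edge; z up along the plate to the tab. 250 g, symmetric. Starts in one of the 3 rack slots, leaning 30 degrees; tab and 26 mm of bare plate project. Pinch the tab across its 10 mm with the tool tilted like the plate; pull along plate z over 70 mm.
- rack: Fixed rack. Origin: underside centre, z up, x, y level. Slots at rack y -40, 0, +40 mm (any plate in any; 30 mm free between tabs, do not open fingers fully). Way out of a slot: rack (-0.5, 0, 0.866), up and towards the robot. Slot floor at (0, y, 34 mm), depth 58 mm along the lean, 8 mm wide for the 5 mm plate, 74 mm long for its 70 mm. Walls reach 106 mm high. Base 150 x 250 mm.
- good_plate_a: Same plate with a blue tab, in another slot; stays there.
- good_plate_b: Same plate with a blue tab, in another slot; stays there.
- channel: Fixed base plate 160 (x) x 80 (y) x 12 mm with two aluminium walls forming an upright groove along x. Origin: underside centre, z up. Groove floor z = 12 mm, 8 mm wide centred on y = 0, x -70 to +45; straight walls to z 42 mm, then flared lips to z 51 mm (mouth about 19 mm). The plate stands in it upright, width along the groove. Brass stop at the +x end.
- datum: Brass stop block at the +x end of the channel, 16 (x) x 40 (y) x 55 mm high. Origin: centre of its underside, on the groove floor at channel x = 58 mm. The face the plate is pressed against is at channel x = 50 mm, so a plate fully home has its origin at channel x = 15 mm.
- keeper (a joint): Angle of the yellow keeper bar (rad): 0 closed, level and resting in its catch; about 1.57 upright, larger leaning outward (to rack -y). It turns about the rack x axis through point keeper_hinge; a stiff hinge, it stays where left; about 2 N at its end moves it, a solid stop at 0.
- keeper_hinge (a point): Hinge axis of the keeper bar, at rack (-36, -110, 144) mm. The bar is 14 (rack x) x 12 thick and 212 mm long; closed it points to rack +y, and its end lies between two brass cheeks of the catch (centred 206 mm from the hinge, 20 mm long, tops 8 mm above the bar's mid-line).
- keeper_push (a point): Point on the keeper bar 165 mm from the hinge, on the face that is outer (rack -y) when open and top when closed: push here.
- pawl_arm: Loose red pawl arm, about 125 x 28 x 12 mm, lying on the bench; leave it.
- brass_knob: Loose knurled brass knob, 36 dia x 27 mm; leave it.
- cover_plate: Loose cast aluminium cover plate, 100 x 75 x 18 mm; leave it.
- spanner: Loose spanner, 160 mm long; leave it.
- grease_tin: Loose green tin, 68 dia x 60 mm; leave it.

How it is judged:
On the way, in this order (a step that is already met when the one before it is completed fails the run):
1. The red-tabbed plate is held by the fingers, clear of the rack, its lower edge more than 100 mm above the bench (height (world z) of worn_plate above 0.1 m and contact force between the fingers and worn_plate above 1 N), for 0.1 s.
2. The plate stands on the groove floor in the channel, and is pressed against the brass stop with more than 4 N for 0.2 s (y of worn_plate in the frame of channel between -0.004 and 0.004 m and z of worn_plate in the frame of channel below 0.015 m and x of worn_plate in the frame of channel between 0.0125 and 0.018 m and angle between worn_plate's own z axis and vertical below 0.14 rad and angle between the x axis of worn_plate and the x axis of channel, either way round below 0.08 rad and contact force between worn_plate and datum above 4 N), for 0.2 s.
3. After the plate has been let go, the keeper bar is swung down into its catch (within 0.04 rad of closed) (value of joint keeper below 0.04 rad and contact force between the fingers and worn_plate below 0.05 N), for 0.2 s.
At the end, for the whole second after the job is handed in: The red-tabbed plate stands released and at rest in the channel: lower edge on the groove floor (within 3 mm), side edge within 2.5 mm of the brass stop, upright within 8 degrees. The keeper bar rests closed in its catch (within 0.04 rad). The robot touches nothing (y of worn_plate in the frame of channel between -0.004 and 0.004 m and z of worn_plate in the frame of channel below 0.015 m and x of worn_plate in the frame of channel between 0.0125 and 0.018 m and angle between worn_plate's own z axis and vertical below 0.14 rad and angle between the x axis of worn_plate and the x axis of channel, either way round below 0.08 rad and linear speed of worn_plate below 0.02 m/s and contact force between each of the arm, the fingers and anything else below 0.1 N and value of joint keeper below 0.04 rad).
It fails at once if The plate is pressed or knocked against the brass stop with more than 80 N (contact force between worn_plate and datum above 80 N).
It fails at once if The plate is dropped: it falls free of the fingers faster than 0.4 m/s (a drop of about 8 mm or more) (linear speed of worn_plate above 0.4 m/s and contact force between the fingers and worn_plate below 0.1 N).
It fails at once if A blue-tabbed plate is pulled more than 15 mm from its place (distance of any of good_plate_a, good_plate_b from where it was at the start of the episode above 0.015 m).
It fails at once if A bystander on the bench is moved more than 20 mm (distance of any of pawl_arm, brass_knob, cover_plate, spanner, grease_tin from where it was at the start of the episode above 0.02 m).
It also fails if it takes over 72 s, if anything falls off the work surface, if the arm or the gripper's body presses on something with over 40 N, if the wrist force passes 120 N, or if a joint passes its speed limit or range.

## Working session

There is one attempt and no reset: what is moved stays moved. The work goes in short steps, Python scripts to look and compute and a tool call to move; the robot and the scene stay as the last step left them, time stands still between calls to the robot, and variables do not carry over. Pictures are saved under pics/ and viewed, about 8 in all and at most 12, crops included, and the job is handed in when it is done.

Besides the shell and the picture viewer there is one more tool, called after "Call:" as a command line: name --argument value ..., lists and objects as JSON in quotes. step_arm: Moves the arm, as the interface text tells. Its arguments: {"type":"object","properties":{"increments":{"type":"array"},"force":{"type":"number"}},"required":["increments"]}

```bash
mkdir -p pics; ls; cat > h.py <<'E'
import numpy as np, cv2, json
from rig import manip
from scipy.spatial.transform import Rotation as R
def cam(name):
    """picture + projection (3x3 K, world->cam R,t)"""
    s=manip.get_state(); d=manip.get_image(name)
    K=np.array([[d['fx'],0,d['cx']],[0,d['fy'],d['cy']],[0,0,1]])
    if 'mount' in d:
        q=np.array(s['ee_rot']); T=np.eye(4); T[:3,:3]=R.from_quat(q[[1,2,3,0]]).as_matrix(); T[:3,3]=s['position']
        W=np.linalg.inv(T@np.array(d['mount'])); Rm,t=W[:3,:3],W[:3,3]
    else: Rm=cv2.Rodrigues(np.array(d['rvec'],float))[0]; t=np.array(d['tvec'],float)
    return np.array(d['img']),K,Rm,t.reshape(3)
def save(fn,c):
    cv2.imwrite('pics/%s.png'%fn,c[0][:,:,::-1]); np.savez('pics/%s.npz'%fn,K=c[1],R=c[2],t=c[3])
def load(fn):
    z=np.load('pics/%s.npz'%fn); return cv2.imread('pics/%s.png'%fn)[:,:,::-1],z['K'],z['R'],z['t']
def proj(c,P):
    p=(c[2]@np.atleast_2d(P).T).T+c[3]; u=(c[1]@p.T).T; return u[:,:2]/u[:,2:]
def ray(c,uv):
    d=c[2].T@np.linalg.inv(c[1])@np.array([uv[0],uv[1],1.]); return -c[2].T@c[3], d/np.linalg.norm(d)
def onz(c,uv,z):
    o,d=ray(c,uv); return o+d*(z-o[2])/d[2]
def tri(c1,u1,c2,u2):
    o1,d1=ray(c1,u1); o2,d2=ray(c2,u2)
    s=np.linalg.lstsq(np.c_[d1,-d2],o2-o1,rcond=None)[0]; a,b=o1+s[0]*d1,o2+s[1]*d2
    return (a+b)/2,np.linalg.norm(a-b)
E
python3 - <<'E'
from h import *
s=manip.get_state(); print({k:np.round(v,3).tolist() for k,v in s.items()})
print([a for a in dir(manip) if a[0]!='_'],manip.grasp_offset)
a=cam('scene');b=cam('top');save('scene0',a);save('top0',b)
cv2.imwrite('pics/both0.png',cv2.resize(np.hstack([a[0],b[0]])[:,:,::-1],(1024,384)))
print(a[1],-a[2].T@a[3],-b[2].T@b[3])
E
```

```text
pics
{'clock': 0.0, 'qpos': [1.003, 0.277, 1.506, -0.0, 1.361, -0.121], 'qd': [-0.0, 0.0, -0.0, 0.001, -0.002, -0.0], 'effort': [0.001, -41.676, -24.58, -0.0, 0.011, 0.0], 'position': [0.248, 0.518, 0.23], 'ee_rot': [0.689, 0.156, 0.69, -0.157], 'contact_force': [-0.116, 0.109, 0.13], 'moment': [-0.022, -0.015, -0.074], 'width': 0.085}
['MotionError', 'get_image', 'get_state', 'grasp_offset', 'sign_off'] 0.0187
[[399.1534723    0.         253.95441834]
 [  0.         399.1534723  187.24979899]
 [  0.           0.           1.        ]] [1.14878489 0.40544866 0.95068542] [0.36364966 0.01261662 1.31817422]
```

View pics/scene0.png

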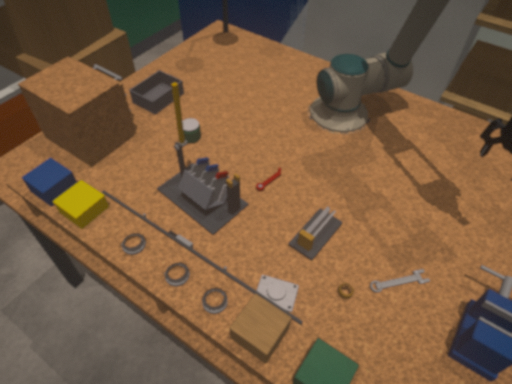

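View pics/top0.png

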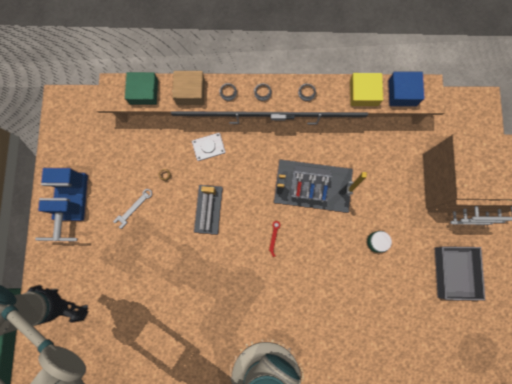

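```bash
python3 - <<'E'
from h import *
a=load('scene0')[0];b=load('top0')[0]
f=lambda i,x0,y0,w,h:cv2.resize(i[y0:y0+h,x0:x0+w],(400,300),interpolation=cv2.INTER_CUBIC)
m=np.vstack([np.hstack([f(a,150,75,120,90),f(a,150,145,120,90)]),np.hstack([f(b,270,145,104,78),f(b,170,175,80,60)])])
cv2.imwrite('pics/crop1.png',m[:,:,::-1])
E
```

```text
(no output)
```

View pics/crop1.png

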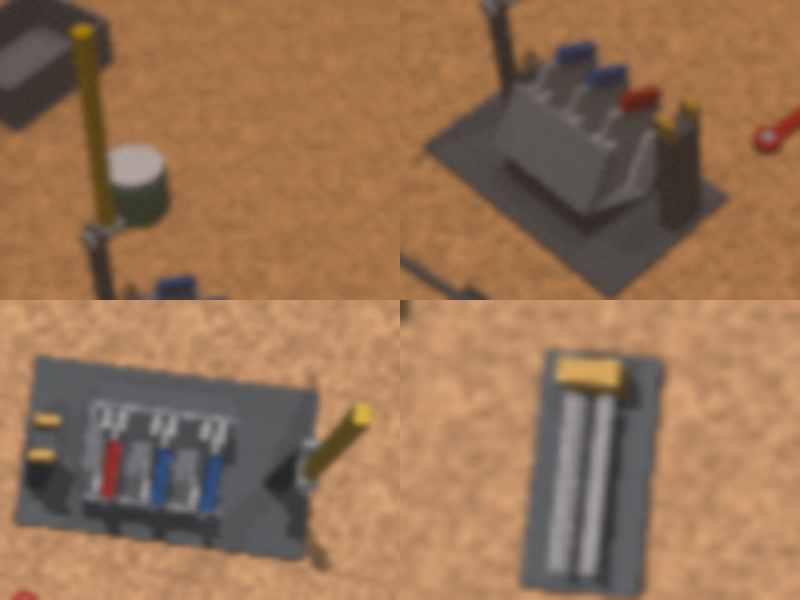

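```bash
cat > fit.py <<'E'
from h import *
from scipy.optimize import least_squares
def T(p,L):
    L=np.atleast_2d(L)/1000.; c,s=np.cos(p[2]),np.sin(p[2])
    return np.c_[p[0]+c*L[:,0]-s*L[:,1],p[1]+s*L[:,0]+c*L[:,1],L[:,2]]
if __name__=='__main__':
    a,b=load('scene0'),load('top0')
    tr=lambda P:np.array(P)@np.eye(2)
    rt=np.array([(38,357),(318,392),(302,558),(15,522)],float);rt=np.c_[270+rt[:,0]/3.846-.4,145+(rt[:,1]-300)/3.846-.4]
    rs=np.array([(424,146),(612,298),(727,197)],float);rs=np.c_[150+(rs[:,0]-400)/3.333-.4,145+rs[:,1]/3.333-.4]
    ct=np.array([(547,350),(664,360),(640,595),(522,585)],float);ct=np.c_[170+(ct[:,0]-400)/5-.4,175+(ct[:,1]-300)/5-.4]
    L=np.array([(75,125),(75,-125),(-75,-125),(-75,125)]);
    def f(p):
        P=T(p,np.c_[L,np.full(4,p[3]*1000)])
        return np.r_[(proj(b,P)-rt).ravel(),(proj(a,P[[1,0,3]])-rs).ravel()]
    r=least_squares(f,[.6,-.1,0,.01]);print('rack',r.x.round(4),np.abs(r.fun).max(),r.fun.round(1))
    C=np.array([(80,40,12),(80,-40,12),(-80,-40,12),(-80,40,12)])
    r2=least_squares(lambda p:(proj(b,T(p,C))-ct).ravel(),[.5,.2,0]);print('chan',r2.x.round(4),r2.fun.round(1))
    p=r.x; n=lambda q:np.array([-50,q,121])
    for nm,Q in [('tabs',[(-46,40,113.7),(-46,0,113.7),(-46,-40,113.7)]),('hinge',[(-36,-110,144)]),('catch',[(-36,96,150)])]:
        P=T(p,Q);print(nm,P.round(4).tolist(),'top',proj(b,P).round(1).tolist(),'sc',proj(a,P).round(1).tolist())
    d=T(r2.x,[(58,0,67)]);print('datum',d,proj(b,d),proj(a,d))
    # bar end seen in both
    e,err=tri(b,(270+360/3.846-.4,145+114/3.846-.4),a,(150+83/3.333-.4,75+32/3.333-.4));print('bar end',e,err)
E
python3 fit.py
```

```text
rack [ 0.6065 -0.1537 -0.1188  0.0016] 0.9417946972839388 [-0.8 -0.1  0.3 -0.1  0.3  0.8 -0.4  0.5 -0.9  0.1 -0.7  0.4  0.6 -0.2]
chan [ 0.5229  0.1936 -0.0709] [-0.1 -0.5  0.3 -0.6  0.3  0.5 -0.4  0.5]
tabs [[0.5655, -0.1085, 0.1137], [0.5608, -0.1482, 0.1137], [0.556, -0.188, 0.1137]] top [[302.9, 192.0], [316.0, 193.6], [329.1, 195.3]] sc [[219.6, 169.3], [209.8, 162.4], [200.3, 155.7]]
hinge [[0.5577, -0.2586, 0.144]] top [[354.7, 193.4]] sc [[180.5, 138.7]]
catch [[0.5821, -0.0541, 0.15]] top [[285.8, 184.3]] sc [[231.0, 172.5]]
datum [[0.58072678 0.1894605  0.067     ]] [[207.83541261 188.73081855]] [[305.52203596 233.22725925]]
bar end [ 0.57093962 -0.23229288  0.3526911 ] 0.0004986902832096933
```

```bash
python3 - <<'E'
from h import *
a,b=load('scene0'),load('top0')
for n,u,v in [('red',(298.6,189.2),(222,174.7)),('blue1',(311.7,190.1),(212,167.4)),('blue2',(324.5,191.9),(202.4,160.5))]:
    print(n,tri(b,u,a,v))
def blob(img,lo,hi,box):
    h=cv2.cvtColor(img,cv2.COLOR_RGB2HSV); m=cv2.inRange(h,lo,hi); k=np.zeros_like(m);x,y,w,g=box;k[y:y+g,x:x+w]=1
    v,u=np.nonzero(m*k); return len(u),u.mean(),v.mean()
print('red',blob(a[0],(170,110,60),(180,255,255),(210,160,30,25)),blob(b[0],(170,110,60),(180,255,255),(290,175,25,30)))
s=manip.get_state();q=np.array(s['ee_rot']);M=R.from_quat(q[[1,2,3,0]]).as_matrix();print(M.round(3))
d=manip.get_image('wrist');print(np.round(d['mount'],3),d['fx'])
E
```

```text
red (array([ 0.57431822, -0.09484807,  0.10792789]), np.float64(0.002341867450546067))
blue1 (array([ 0.5711241 , -0.13414334,  0.11092108]), np.float64(0.003310565659700425))
blue2 (array([ 0.56611824, -0.17342748,  0.11119114]), np.float64(0.0024060735498940664))
red (0, np.float64(nan), np.float64(nan)) (3, np.float64(300.0), np.float64(189.0))
[[-0.001  0.432  0.902]
 [-0.001  0.902 -0.432]
 [-1.    -0.002 -0.   ]]
[[ 0.001 -0.273  0.962 -0.142]
 [ 1.     0.001 -0.    -0.   ]
 [-0.001  0.962  0.273 -0.069]
 [ 0.     0.     0.     1.   ]] 268.5892095405681<stdin>:7: RuntimeWarning: Mean of empty slice.
  ret = ret.dtype.type(ret / rcount)
```

Call:
step_arm --increments '[{"grip":0.28,"delta_pos":[0.024,-0.033,0.003],"twist":2.15},{"grip":0.28,"delta_pos":[0.024,-0.033,0.003],"twist":2.15},{"grip":0.28,"delta_pos":[0.024,-0.033,0.003],"twist":2.15},{"grip":0.28,"delta_pos":[0.024,-0.033,0.003],"twist":2.15},{"grip":0.28,"delta_pos":[0.024,-0.033,0.003],"twist":2.15},{"grip":0.28,"delta_pos":[0.024,-0.033,0.003],"twist":2.15},{"grip":0.28,"delta_pos":[0.024,-0.033,0.003],"twist":2.15},{"grip":0.28,"delta_pos":[0.024,-0.033,0.003],"twist":2.15},{"grip":0.28,"delta_pos":[0.024,-0.033,0.003],"twist":2.15},{"grip":0.28,"delta_pos":[0.024,-0.033,0.003],"twist":2.15}]'

```text
clock: 0.98
position: [0.4891, 0.1867, 0.2614]
ee_rot: [0.707, 0.025, 0.707, -0.025]
contact_force: [1.0, 0.2, 0.6]
width: 0.0238
```

Call:
step_arm --increments '[{"grip":0.28,"delta_pos":[0,0,0],"twist":0},{"grip":0.28,"delta_pos":[0,0,0],"twist":0}]'

```text
clock: 1.15
position: [0.4896, 0.1867, 0.261]
ee_rot: [0.706, 0.027, 0.707, -0.027]
contact_force: [-0.9, 0.4, 1.2]
width: 0.0239
```

```bash
python3 - <<'E'
from h import *
save('w_ch1',cam('wrist'))
E
```

Call:
step_arm --increments '[{"grip":0.28,"delta_pos":[0.01,-0.038,0.005],"twist":-0.4},{"grip":0.28,"delta_pos":[0.01,-0.038,0.005],"twist":-0.4},{"grip":0.28,"delta_pos":[0.01,-0.038,0.005],"twist":-0.4},{"grip":0.28,"delta_pos":[0.01,-0.038,0.005],"twist":-0.4},{"grip":0.28,"delta_pos":[0.01,-0.038,0.005],"twist":-0.4},{"grip":0.28,"delta_pos":[0,-0.038,0.005],"twist":-0.4},{"grip":0.28,"delta_pos":[0,-0.03,0],"twist":0},{"grip":0.28,"delta_pos":[0,0,0],"twist":0},{"grip":0.28,"delta_pos":[0,0,0],"twist":0}]'

```text
clock: 1.95
position: [0.5381, -0.0689, 0.2909]
ee_rot: [0.706, 0.041, 0.706, -0.04]
contact_force: [-0.4, 0.4, 0.3]
width: 0.0238
```

```bash
python3 - <<'E'
from h import *
save('w_rk1',cam('wrist')); a,b=load('w_ch1')[0],load('w_rk1')[0]
f=lambda i:cv2.resize(i,None,fx=1.5,fy=1.5)
cv2.imwrite('pics/v2.png',np.vstack([a[100:384],b[80:384]])[:,:,::-1]); print(manip.get_state()['position'])
E
```

```text
[ 0.53804323 -0.06790489  0.29096498]
```

View pics/v2.png

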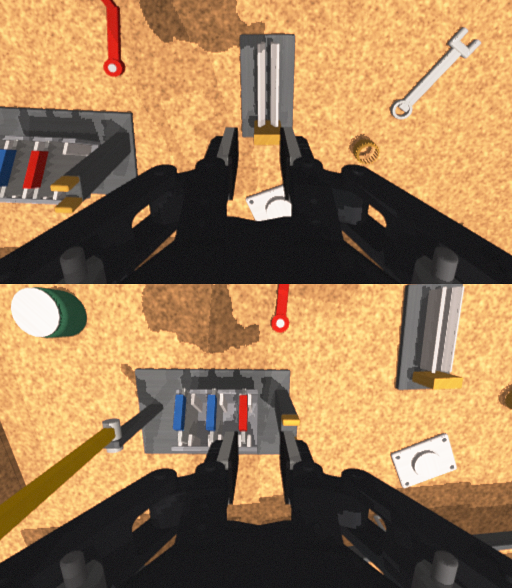

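```bash
python3 - <<'E'
from h import *
a,b=load('w_ch1')[0],load('w_rk1')[0]
f=lambda i,x,y,w,h,s:cv2.resize(i[y:y+h,x:x+w],None,fx=s,fy=s,interpolation=cv2.INTER_CUBIC)
A=f(a,220,125,80,130,4.615385); B=f(b,170,150,86,120,5)
B=np.vstack([B])[:600]; A=A[:600]
cv2.imwrite('pics/v3.png',np.hstack([A,B])[:,:,::-1]); print(A.shape,B.shape)
def blobs(i,lo,hi):
    m=cv2.inRange(cv2.cvtColor(i,cv2.COLOR_RGB2HSV),lo,hi); n,l,st,ce=cv2.connectedComponentsWithStats(m)
    return [(st[k].tolist(),ce[k].round(1).tolist()) for k in range(1,n) if st[k][4]>60]
for i in (a,b): print('red',blobs(i,(172,130,60),(180,255,255)),'blue',blobs(i,(100,130,40),(125,255,255)))
E
```

```text
(600, 369, 3) (600, 430, 3)
red [] blue [([0, 249, 16, 37, 422], [5.7, 264.8])]
red [] blue [([173, 191, 13, 35, 357], [179.1, 208.4]), ([206, 191, 11, 36, 317], [210.9, 208.4])]
```

View pics/v3.png

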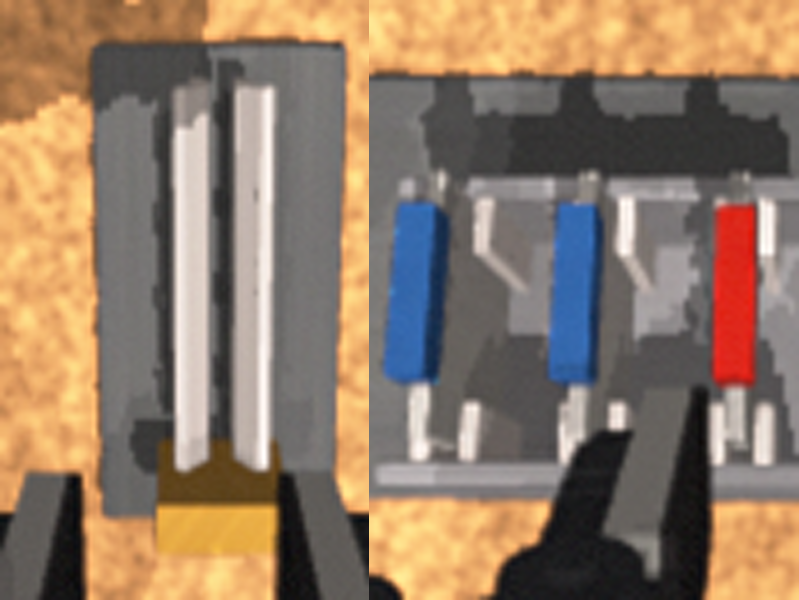

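```bash
cat > fit2.py <<'E'
from fit import *
a,b=load('w_ch1'),load('w_rk1')
C=np.array([(92,45),(343,42),(103,517),(157,504),(277,504),(157,553),(277,553)])/4.615385+(220-.4,125-.4)
L=[(-80,-40,12),(-80,40,12),(80,-40,12),(50,-20,67),(50,20,67),(66,-20,67),(66,20,67)]
G=[(221.5/4.615+219.6),(220.5/4.615+219.6)];LG=[(-70,0,42),(45,0,42)]
r=least_squares(lambda p:np.r_[(proj(a,T(p,L))-C).ravel(),3*(proj(a,T(p,LG))[:,0]-G)],[.52,.19,-.07]);print('chan',r.x.round(4),r.fun.round(1))
q=np.array([(716,205),(756,205),(716,384),(756,384),(398,203),(440,203),(385,378),(428,382),(557,203),(598,203),(550,380),(592,382)],float)
q=(q-(369,0))/5+(170-.4,150-.4)
M=[(x,y+d,z) for y in (40,-40,0) for x,z in ((-69,109.6),(-31,131.6)) for d in (-5,5)]
def f(p):
    P=T(p[:3],M); P[:,2]+=p[3]; return (proj(b,P)-q).ravel()
for dz in (0,1):
    r=least_squares(lambda p:f(np.r_[p[:3],p[3]*dz]),[.61,-.14,-.11,0]);print('rack',r.x.round(4),r.fun.round(1))
p=r.x
print('tab red ctr',T(p,[(-46,40,113.7)]),'hinge',T(p,[(-36,-110,144)]))
E
python3 fit2.py
```

```text
chan [ 0.5221  0.1959 -0.0731] [-0.7 -0.7  1.2 -0.1 -0.8  0.4 -0.8  0.1  2.7  0.1 -0.7  0.3  2.4  0.2
 -0.1 -1. ]
rack [ 0.6172 -0.1375 -0.1182  0.    ] [ 0.6  0.1  0.6  0.1 -0.2 -0.6  0.1 -0.5  0.   0.2 -0.4  0.2 -0.3  0.4
 -0.6 -0.4  0.3  0.3  0.1  0.4 -0.1  0.1 -0.2 -0.3]
rack [ 0.6174 -0.1377 -0.1183 -0.0008] [ 0.5  0.1  0.5  0.2 -0.2 -0.6  0.  -0.6  0.1  0.2 -0.3  0.3 -0.2  0.3
 -0.5 -0.5  0.3  0.4  0.1  0.4 -0.1  0.1 -0.2 -0.3]
tab red ctr [[ 0.57647173 -0.09252633  0.1137    ]] hinge [[ 0.56869302 -0.24265791  0.144     ]]
```

Call:
step_arm --increments '[{"grip":0.28,"delta_pos":[0.02,-0.012,-0.01],"twist":-0.3},{"grip":0.28,"delta_pos":[0.0185,-0.0125,-0.03],"twist":0},{"grip":0.28,"delta_pos":[0,0,-0.035],"twist":0},{"grip":0.28,"delta_pos":[0,0,-0.035],"twist":0},{"grip":0.28,"delta_pos":[0,0,-0.03],"twist":0},{"grip":0.28,"delta_pos":[0,0,0],"twist":0},{"grip":0.28,"delta_pos":[0,0,0],"twist":0}]'

```text
clock: 2.58
position: [0.5759, -0.0914, 0.1502]
ee_rot: [0.705, 0.042, 0.707, -0.04]
contact_force: [0.9, 0.5, 0.8]
width: 0.0237
```

```bash
python3 - <<'E'
from h import *
c=cam('wrist'); save('w_rk2',c); s=manip.get_state(); print(s['position'],s['contact_force'])
from fit import T
p=[.6174,-.1377,-.1183]
q=np.array(s['ee_rot']);M=R.from_quat(q[[1,2,3,0]]).as_matrix();print(M.round(3))
print(proj(c,T(p,[(-46,40,113.7),(-69,40,109.6),(-31,40,131.6)])))
cv2.imwrite('pics/v4.png',cv2.resize(c[0][130:340,140:372],None,fx=2.5,fy=2.5)[:,:,::-1])
E
```

```text
[ 0.57758801 -0.09226514  0.15224849] [ 0.20077796 -0.82383077  0.12110635]
[[ 0.001  0.116  0.993]
 [ 0.     0.993 -0.116]
 [-1.     0.     0.001]]
[[257.32043139 220.68614785]
 [257.39776364 187.90259952]
 [257.17093878 251.76112523]]
```

View pics/v4.png

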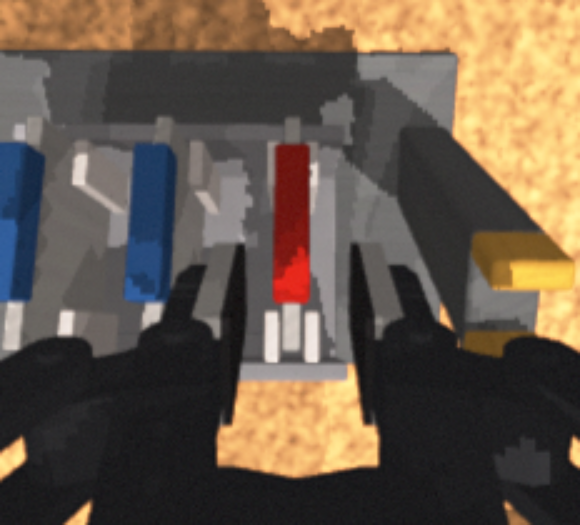

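Call:
step_arm --increments '[{"grip":0.28,"delta_pos":[-0.001,0,-0.026],"twist":0},{"grip":0.28,"delta_pos":[0,0,-0.02],"twist":0},{"grip":0.28,"delta_pos":[0,0,-0.01],"twist":0},{"grip":0.28,"delta_pos":[0,0,0],"twist":0},{"grip":0.0,"delta_pos":[0,0,0],"twist":0},{"grip":0.0,"delta_pos":[0,0,0],"twist":0},{"grip":0.0,"delta_pos":[0,0,0],"twist":0},{"grip":0.0,"delta_pos":[0,0,0],"twist":0}]' --force 60

```text
clock: 3.3
position: [0.5773, -0.094, 0.0973]
ee_rot: [0.707, 0.042, 0.705, -0.042]
contact_force: [-1.2, 1.4, 6.4]
width: 0.0089
```

Call:
step_arm --increments '[{"grip":0.0,"delta_pos":[-0.0025,0.0003,0.0043],"twist":0},{"grip":0.0,"delta_pos":[-0.005,0.0006,0.0087],"twist":0},{"grip":0.0,"delta_pos":[-0.005,0.0006,0.0087],"twist":0},{"grip":0.0,"delta_pos":[-0.005,0.0006,0.0087],"twist":0}]'

```text
clock: 3.63
position: [0.5595, -0.0922, 0.127]
ee_rot: [0.707, 0.042, 0.705, -0.042]
contact_force: [4.5, -0.9, -2.6]
width: 0.0089
```

Call:
step_arm --increments '[{"grip":0.0,"delta_pos":[-0.005,0.0006,0.0087],"twist":0},{"grip":0.0,"delta_pos":[-0.005,0.0006,0.0087],"twist":0},{"grip":0.0,"delta_pos":[-0.005,0.0006,0.0087],"twist":0},{"grip":0.0,"delta_pos":[-0.005,0.0006,0.0087],"twist":0},{"grip":0.0,"delta_pos":[-0.005,0.0006,0.0087],"twist":0},{"grip":0.0,"delta_pos":[0,0,0.02],"twist":0},{"grip":0.0,"delta_pos":[0,0,0.04],"twist":0},{"grip":0.0,"delta_pos":[0,0,0.04],"twist":0},{"grip":0.0,"delta_pos":[0,0,0.01],"twist":0}]'

```text
clock: 4.38
position: [0.5347, -0.0893, 0.2857]
ee_rot: [0.709, 0.041, 0.703, -0.043]
contact_force: [1.8, -0.8, -2.0]
width: 0.0088
```

```bash
python3 - <<'E'
from h import *
c=cam('scene'); save('sc2',c);w=cam('wrist');save('w3',w)
m=np.hstack([cv2.resize(c[0][100:260,140:340],(500,400)),cv2.resize(w[0][100:384,156:356],(282,400))])
cv2.imwrite('pics/v5.png',m[:,:,::-1]); s=manip.get_state(); print(s['position'],s['contact_force'],s['width'],s['clock'])
E
```

```text
[ 0.53371404 -0.08900142  0.28200364] [ 0.02815168  0.62373513 -4.45416537] 0.009011376026730642 4.4833
```

View pics/v5.png

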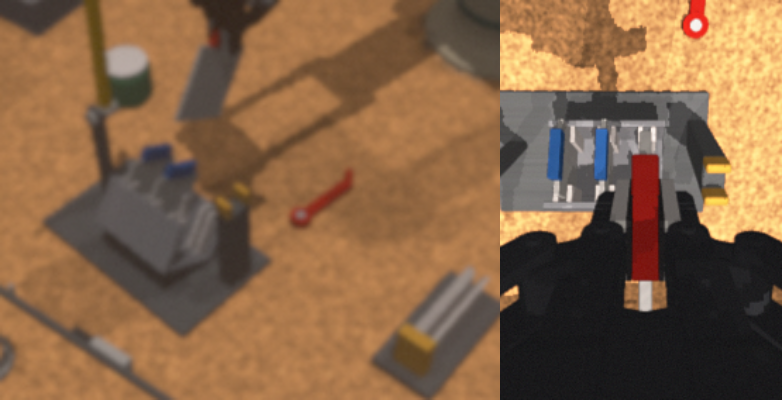

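```bash
cat > plate.py <<'E'
from h import *
from scipy.optimize import least_squares
G=np.array([.534,-.0890,.2827+.0187]); ex=np.array([.993,-.117,0]); ez=np.array([0,0,1.])
def pt(p,X,Z): # plate-own (mm) -> world; p=tilt, own x,z at grasp(mm)
    c,s=np.cos(p[0]),np.sin(p[0]); dx,dz=(X-p[1])/1000,(Z-p[2])/1000
    return G+ex*(c*dx-s*dz)+ez*(s*dx+c*dz)
if __name__=='__main__':
    a,w=load('sc2'),load('w3')
    print(proj(a,[pt([.5236,0,92],-35,0),pt([.5236,0,92],35,0),pt([.5236,0,92],-35,84)]))
    print(proj(w,[pt([.5236,0,92],-22,100),pt([.5236,0,92],22,100)]))
    def f(p): return np.r_[(proj(a,[pt(p,-35,0),pt(p,35,0)])-[(225.2,147.2),(211.2,147.2)]).ravel(),(proj(w,[pt(p,-22,100),pt(p,22,100)])[:,1]-[210,298.9])]
    r=least_squares(f,[.5,0,92]);print(r.x,r.fun.round(1))
E
python3 plate.py
```

```text
[[226.79650552 145.67030189]
 [209.58180612 147.90003293]
 [237.09863835 117.04272595]]
[[259.39232208 210.81861333]
 [259.39256537 302.679329  ]]
[ 0.55194964  1.11866788 94.01584979] [ 0.9 -0.5 -2.1  1.1 -0.7  0.4]
```

Call:
step_arm --increments '[{"grip":0.0,"delta_pos":[-0.0065,0.036,0],"twist":0.35},{"grip":0.0,"delta_pos":[-0.0065,0.036,0],"twist":0.35},{"grip":0.0,"delta_pos":[-0.0065,0.036,0],"twist":0.35},{"grip":0.0,"delta_pos":[-0.0065,0.036,0],"twist":0.35},{"grip":0.0,"delta_pos":[-0.0065,0.036,-0.01],"twist":0.35},{"grip":0.0,"delta_pos":[-0.0065,0.036,-0.02],"twist":0.35},{"grip":0.0,"delta_pos":[-0.0065,0.036,-0.02],"twist":0.35},{"grip":0.0,"delta_pos":[-0.0065,0.035,-0.02],"twist":0.15},{"grip":0.0,"delta_pos":[0,0,-0.03],"twist":0},{"grip":0.0,"delta_pos":[0,0,-0.03],"twist":0}]'

```text
clock: 5.32
position: [0.4783, 0.1997, 0.1461]
ee_rot: [0.705, 0.024, 0.708, -0.025]
contact_force: [0.6, -1.0, -2.8]
width: 0.0091
```

Call:
step_arm --increments '[{"grip":0.0,"delta_pos":[0,0,0],"twist":0},{"grip":0.0,"delta_pos":[0,0,0],"twist":0},{"grip":0.0,"delta_pos":[0,0,0],"twist":0}]'

```text
clock: 5.57
position: [0.4815, 0.1978, 0.1494]
ee_rot: [0.706, 0.026, 0.707, -0.026]
contact_force: [0.3, 0.2, -2.7]
width: 0.0091
```

```bash
python3 - <<'E'
from h import *
P=[np.array(manip.get_state()['position'])]
w=cam('wrist');save('w4',w);t=cam('top');save('t4',t); c=cam('scene');save('s4',c)
s=manip.get_state();print(s['position'],s['contact_force'],s['clock'])
q=np.array(s['ee_rot']);print(R.from_quat(q[[1,2,3,0]]).as_matrix().round(3)[:,1])
W=cv2.resize(w[0][100:340,176:336],(400,600));C=cv2.resize(c[0][150:270,245:325],(400,600))
cv2.imwrite('pics/v6.png',np.hstack([W,C])[:,:,::-1])
E
```

```text
[0.48278789 0.19793411 0.15096756] [-0.01695682 -0.18141917 -2.74936487] 5.7167
[0.074 0.997 0.001]
```

View pics/v6.png

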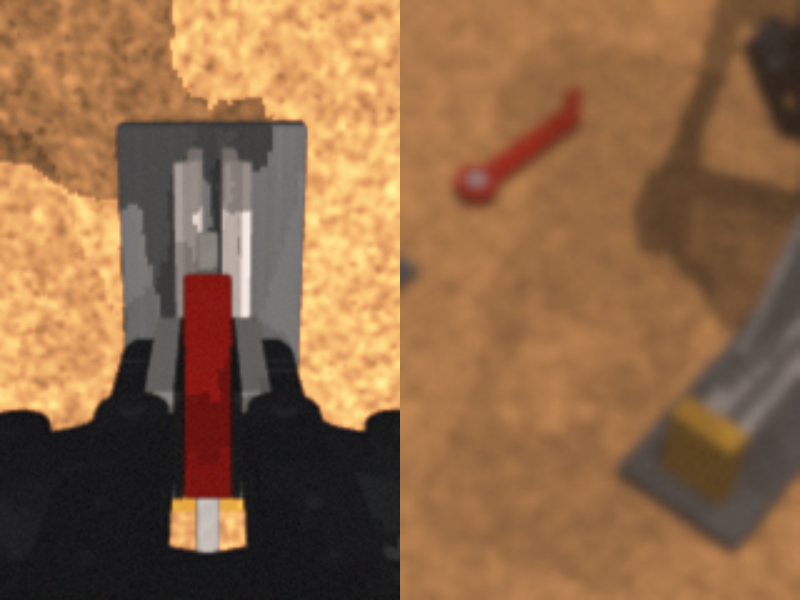

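```bash
python3 - <<'E'
from h import *
w=load('w4'); o=np.array([.4828,.1979,0]); z=np.array([.9973,-.073,0])
for d,h,n in [(-.04,.042,'groove'),(-.04,.012,''),(0.0,.185,'tabtop')]:
    p=o+z*d; p[2]=h; u=proj(w,p)[0]; print(n,u,(u-[176,100])*2.5)
from fit import T
print((proj(w,T([.522,.1955,-.072],[(-80,-40,12),(-80,40,12),(-70,0,42),(-30,0,42)]))-[176,100])*2.5)
E
```

```text
groove [259.15809796 152.68732824] [207.8952449  131.71832061]
 [259.13544674 149.10112629] [207.83861684 122.75281573]
tabtop [259.36447636 280.31834642] [208.41119091 450.79586605]
[[111.84405694 121.07065535]
 [305.73106269 120.86537126]
 [208.93684676 156.63165865]
 [208.95695966 258.6335165 ]]
```

Call:
step_arm --increments '[{"grip":0.0,"delta_pos":[0,0.0013,-0.01],"twist":0},{"grip":0.0,"delta_pos":[0,0,-0.012],"twist":0},{"grip":0.0,"delta_pos":[0,0,-0.01],"twist":0},{"grip":0.0,"delta_pos":[0,0,-0.01],"twist":0},{"grip":0.0,"delta_pos":[0,0,0],"twist":0}]'

```text
clock: 6.13
position: [0.4799, 0.1989, 0.1051]
ee_rot: [0.705, 0.026, 0.708, -0.026]
contact_force: [-0.3, -0.1, -3.1]
width: 0.009
```

Call:
step_arm --increments '[{"grip":0.0,"delta_pos":[0,0,-0.005],"twist":0},{"grip":0.0,"delta_pos":[0,0,-0.005],"twist":0},{"grip":0.0,"delta_pos":[0,0,-0.003],"twist":0},{"grip":0.0,"delta_pos":[0,0,0],"twist":0},{"grip":0.0,"delta_pos":[0,0,0],"twist":0}]'

```text
clock: 6.55
position: [0.4816, 0.1995, 0.0943]
ee_rot: [0.707, 0.026, 0.707, -0.026]
contact_force: [0.5, -0.8, -1.8]
width: 0.009
```

Call:
step_arm --increments '[{"grip":0.0,"delta_pos":[0,0,0],"twist":0},{"grip":0.0,"delta_pos":[0.004,-0.0003,0],"twist":0},{"grip":0.0,"delta_pos":[0.004,-0.0003,0],"twist":0},{"grip":0.0,"delta_pos":[0.002,-0.0001,0],"twist":0},{"grip":0.0,"delta_pos":[0.001,-0.0001,0],"twist":0},{"grip":0.0,"delta_pos":[0.001,-0.0001,0],"twist":0},{"grip":0.0,"delta_pos":[0.001,0,0],"twist":0},{"grip":0.0,"delta_pos":[0.001,-0.0001,0],"twist":0},{"grip":0.0,"delta_pos":[0,0,0],"twist":0}]' --force 25

```text
clock: 7.3
position: [0.4957, 0.1984, 0.0942]
ee_rot: [0.707, 0.026, 0.707, -0.026]
contact_force: [0.1, 0.0, -3.3]
width: 0.0085
```

Call:
step_arm --increments '[{"grip":0.0,"delta_pos":[0.001,-0.0001,0],"twist":0},{"grip":0.0,"delta_pos":[0.001,0,0],"twist":0},{"grip":0.0,"delta_pos":[0.001,-0.0001,0],"twist":0},{"grip":0.0,"delta_pos":[0.001,-0.0001,0],"twist":0},{"grip":0.0,"delta_pos":[0.001,0,0],"twist":0},{"grip":0.0,"delta_pos":[0.001,-0.0001,0],"twist":0}]'

```text
clock: 7.8
position: [0.4994, 0.198, 0.0939]
ee_rot: [0.705, 0.026, 0.708, -0.026]
contact_force: [-6.5, 0.4, 1.0]
width: 0.0089
```

Call:
step_arm --increments '[{"grip":0.0,"delta_pos":[0.0015,-0.0001,0],"twist":0},{"grip":0.0,"delta_pos":[0.0015,-0.0001,0],"twist":0},{"grip":0.0,"delta_pos":[0.0015,-0.0001,0],"twist":0},{"grip":0.0,"delta_pos":[0.0015,-0.0001,0],"twist":0},{"grip":0.0,"delta_pos":[0.0015,-0.0001,0],"twist":0},{"grip":0.0,"delta_pos":[0.0015,-0.0001,0],"twist":0}]'

```text
clock: 8.3
position: [0.5012, 0.1977, 0.0935]
ee_rot: [0.7, 0.026, 0.713, -0.027]
contact_force: [-19.7, 3.2, 10.6]
width: 0.0091
```

Call:
step_arm --increments '[{"grip":0.0,"delta_pos":[0.0015,-0.0001,0],"twist":0},{"grip":0.0,"delta_pos":[0.0015,-0.0001,0],"twist":0},{"grip":0.0,"delta_pos":[0.0015,-0.0001,0],"twist":0},{"grip":0.0,"delta_pos":[0.0015,-0.0002,0],"twist":0},{"grip":0.0,"delta_pos":[0.0015,-0.0001,0],"twist":0},{"grip":0.0,"delta_pos":[0.0015,-0.0001,0],"twist":0}]'

```text
clock: 8.8
position: [0.5131, 0.1968, 0.0938]
ee_rot: [0.702, 0.026, 0.711, -0.026]
contact_force: [-10.8, 0.6, 3.7]
width: 0.0088
```

Call:
step_arm --increments '[{"grip":0.0,"delta_pos":[0.0015,-0.0001,0],"twist":0},{"grip":0.0,"delta_pos":[0.0015,-0.0001,0],"twist":0},{"grip":0.0,"delta_pos":[0.0015,-0.0001,0],"twist":0},{"grip":0.0,"delta_pos":[0.0015,-0.0002,0],"twist":0},{"grip":0.0,"delta_pos":[0.0015,-0.0001,0],"twist":0},{"grip":0.0,"delta_pos":[0.0015,-0.0001,0],"twist":0}]'

```text
clock: 9.3
position: [0.5233, 0.1958, 0.0933]
ee_rot: [0.703, 0.026, 0.71, -0.026]
contact_force: [-7.4, 0.1, 1.8]
width: 0.009
```

Call:
step_arm --increments '[{"grip":0.0,"delta_pos":[0.001,-0.0001,-0.001],"twist":0},{"grip":0.0,"delta_pos":[0.001,-0.0001,-0.001],"twist":0},{"grip":0.0,"delta_pos":[0.001,0,-0.001],"twist":0},{"grip":0.0,"delta_pos":[0.001,-0.0001,0],"twist":0}]'

```text
clock: 9.63
position: [0.5286, 0.1956, 0.0912]
ee_rot: [0.704, 0.026, 0.709, -0.026]
contact_force: [-8.6, 0.4, 4.1]
width: 0.0091
```

Call:
step_arm --increments '[{"grip":0.0,"delta_pos":[0.0015,-0.0001,-0.001],"twist":0},{"grip":0.0,"delta_pos":[0.0015,-0.0001,-0.001],"twist":0},{"grip":0.0,"delta_pos":[0.0015,-0.0001,-0.001],"twist":0},{"grip":0.0,"delta_pos":[0.001,-0.0001,-0.001],"twist":0}]'

```text
clock: 9.97
position: [0.5363, 0.1953, 0.0885]
ee_rot: [0.706, 0.026, 0.708, -0.026]
contact_force: [-4.9, -0.4, 10.5]
width: 0.009
```

Call:
step_arm --increments '[{"grip":0.0,"delta_pos":[0.001,-0.0001,-0.001],"twist":0},{"grip":0.0,"delta_pos":[0.001,-0.0001,-0.001],"twist":0},{"grip":0.0,"delta_pos":[0.001,0,-0.001],"twist":0}]'

```text
clock: 10.22
position: [0.5412, 0.1952, 0.0866]
ee_rot: [0.707, 0.026, 0.706, -0.026]
contact_force: [-4.7, -1.1, 12.3]
width: 0.0091
```

```bash
python3 - <<'E'
from h import *
w=cam('wrist');save('w5',w);c=cam('scene');save('s5',c)
s=manip.get_state();print(s['position'],s['contact_force'],s['clock'])
W=cv2.resize(w[0][170:330,216:306],(338,600));C=cv2.resize(c[0][150:270,260:350],(450,600))
cv2.imwrite('pics/v7.png',np.hstack([W,C])[:,:,::-1])
E
```

```text
[0.54151959 0.19520863 0.08641737] [-4.13008423 -0.45153556 10.90145997] 10.3167
```

View pics/v7.png

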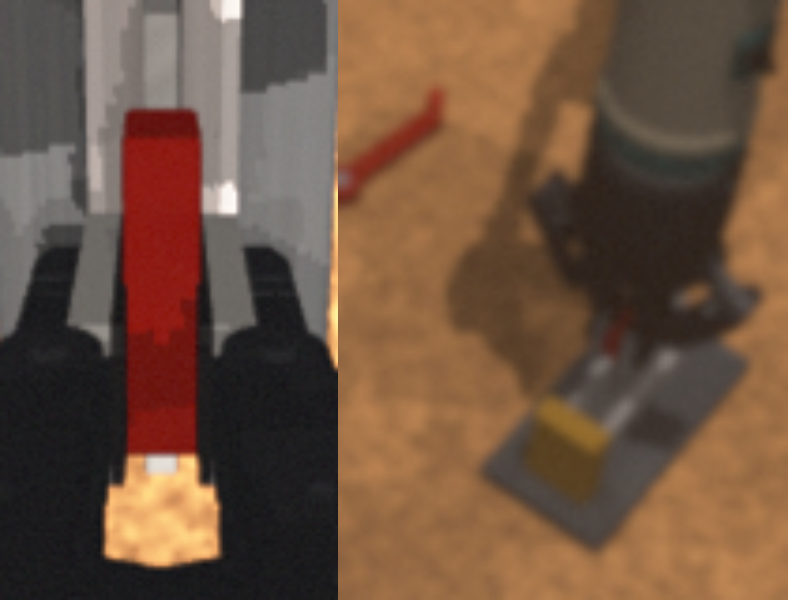

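```bash
python3 - <<'E'
import plate; from plate import *
w=load('w5'); plate.G=np.array([.5414,.1952,.0865+.0187]); plate.ex=np.array([.9973,-.073,0])
def f(p): return proj(w,[pt(p,-22,100),pt(p,22,100),pt(p,-22,84)])[:,1]-[206.0,290.5,199.0]
r=least_squares(f,[0,0,92]);print(r.x,r.fun.round(2)); 
print(proj(w,[pt([0,0,92],-22,100),pt([0,0,92],22,100),pt([0,0,92],-22,84)])[:,1])
for X,Z in [(0,0),(-35,0),(35,0),(35,84)]: print(X,Z,pt(r.x,X,Z).round(4))
E
```

```text
[8.57772355e-02 7.17441960e+00 9.54676717e+01] [-0.  0.  0.]
[225.43047685 306.18682312 213.53954402]
0 0 [0.5424 0.1951 0.0095]
-35 0 [0.5077 0.1977 0.0065]
35 0 [0.5772 0.1926 0.0125]
35 84 [0.57   0.1931 0.0962]
```

Call:
step_arm --increments '[{"grip":0.0,"delta_pos":[0,0,-0.001],"twist":0},{"grip":0.0,"delta_pos":[0,0,-0.001],"twist":0},{"grip":0.0,"delta_pos":[0,0,0],"twist":0}]'

```text
clock: 10.57
position: [0.5433, 0.1953, 0.0856]
ee_rot: [0.709, 0.026, 0.705, -0.025]
contact_force: [-1.9, -1.9, 13.8]
width: 0.0088
```

Call:
step_arm --increments '[{"grip":0.0,"delta_pos":[0,0,-0.001],"twist":0},{"grip":0.0,"delta_pos":[0,0,-0.001],"twist":0},{"grip":0.0,"delta_pos":[0,0,0],"twist":0}]'

```text
clock: 10.82
position: [0.545, 0.1954, 0.0848]
ee_rot: [0.71, 0.026, 0.703, -0.025]
contact_force: [-1.0, -1.4, 18.4]
width: 0.0091
```

```bash
cat > tab.py <<'E'
from h import *
def edges(w):
    r=w[0][:,254:264].astype(float).mean(1); red=(r[:,0]>1.6*r[:,1]+10)&(r[:,0]>1.6*r[:,2]+10)&(r[:,1]<60)
    v=np.nonzero(red)[0]; v=v[(v>150)&(v<330)]; k=np.arange(v.min()-3,v.min()+14)
    return v.min(),v.max(),list(zip(k.tolist(),r[k,0].round().astype(int).tolist()))
E
python3 - <<'E'
from tab import *
w0=load('w5');print(edges(w0))
w=cam('wrist');save('w6',w);s=manip.get_state();print(s['position'],s['contact_force'],s['ee_rot']);print(edges(w))
E
```

```text
(np.int64(199), np.int64(290), [(196, 142), (197, 143), (198, 134), (199, 110), (200, 101), (201, 100), (202, 100), (203, 101), (204, 99), (205, 98), (206, 113), (207, 137), (208, 142), (209, 142), (210, 142), (211, 142), (212, 142)])
[0.54504627 0.19532961 0.08478568] [-1.63021484 -2.13251383 15.71628481] [ 0.71009007  0.02618439  0.70317047 -0.02525392]
(np.int64(199), np.int64(290), [(196, 141), (197, 143), (198, 132), (199, 106), (200, 102), (201, 103), (202, 103), (203, 103), (204, 104), (205, 103), (206, 100), (207, 108), (208, 130), (209, 139), (210, 141), (211, 140), (212, 140)])
```

```bash
python3 - <<'E'
import plate; from plate import *
plate.ex=np.array([.9973,-.073,0])
for n,G,m in [('w5',[.5414,.1952,.1052],[206.2,290.8,198.6]),('w6',[.5450,.1953,.1035],[207.6,290.8,198.6])]:
    w=load(n); plate.G=np.array(G)
    r=least_squares(lambda p:proj(w,[pt(p,-22,100),pt(p,22,100),pt(p,-22,84)])[:,1]-m,[0,0,92]);print(n,r.x)
    for X,Z in [(0,0),(-35,0),(35,0),(35,84)]: print(X,Z,pt(r.x,X,Z).round(4))
w=load('w4'); from tab import edges; e=edges(w);print(e[:2])
plate.G=np.array([.4825,.1979,.1507+.0187]);print(proj(w,[pt([.5236,0,92],-22,100),pt([.5236,0,92],22,100)])[:,1])
E
```

```text
w5 [6.87260228e-02 7.52931865e+00 9.44983294e+01]
0 0 [0.5404 0.1953 0.0104]
-35 0 [0.5056 0.1978 0.008 ]
35 0 [0.5752 0.1927 0.0128]
35 84 [0.5695 0.1931 0.0966]
w6 [3.74164741e-02 7.32684072e+00 9.44844067e+01]
0 0 [0.5412 0.1956 0.0088]
-35 0 [0.5063 0.1981 0.0075]
35 0 [0.5761 0.193  0.0101]
35 84 [0.573  0.1933 0.0941]
(np.int64(210), np.int64(298))
[216.58622009 311.34601625]
```

Call:
step_arm --increments '[{"grip":0.0,"delta_pos":[0,0,0.002],"twist":0},{"grip":0.0,"delta_pos":[0,0,0.001],"twist":0},{"grip":0.0,"delta_pos":[0,0,0],"twist":0},{"grip":0.0,"delta_pos":[0,0,0],"twist":0}]'

```text
clock: 11.2
position: [0.544, 0.1952, 0.0852]
ee_rot: [0.709, 0.026, 0.704, -0.026]
contact_force: [1.0, -0.6, 9.1]
width: 0.0091
```

Call:
step_arm --increments '[{"grip":0.14,"delta_pos":[0,0,0],"twist":0},{"grip":0.2,"delta_pos":[0,0,0],"twist":0},{"grip":0.25,"delta_pos":[0,0,0],"twist":0},{"grip":0.25,"delta_pos":[0,0,0],"twist":0},{"grip":0.25,"delta_pos":[0,0,0],"twist":0}]'

```text
clock: 11.62
position: [0.5407, 0.1951, 0.0828]
ee_rot: [0.706, 0.026, 0.707, -0.026]
contact_force: [-0.2, -0.3, -0.7]
width: 0.0211
```

```bash
python3 - <<'E'
from tab import *
w=cam('wrist');save('w7',w);s=manip.get_state();print(s['position'],s['contact_force'],s['ee_rot'],s['width']);e=edges(w);print(e)
import plate; from plate import *
plate.ex=np.array([.9973,-.073,0]);plate.G=np.array(s['position'])+[0,0,.0187]
g=lambda p:proj(w,[pt(p,-22,100),pt(p,22,100),pt(p,-22,84)])[:,1]
print('nominal home',plate.G, [proj(w,np.array([.5375+x*.9973,.1955-x*.073,z]))[0].round(1) for x,z in((-.022,.112),(.022,.112),(-.022,.096))])
E
```

```text
[0.54075042 0.19514104 0.08283753] [ 0.20422121 -0.8482865  -1.20253953] [ 0.70639164  0.02586488  0.70687415 -0.02589986] 0.021303047813694354
(np.int64(210), np.int64(301), [(207, 132), (208, 132), (209, 126), (210, 105), (211, 104), (212, 103), (213, 103), (214, 104), (215, 104), (216, 104), (217, 105), (218, 104), (219, 109), (220, 124), (221, 139), (222, 141), (223, 140)])
nominal home [0.54075042 0.19514104 0.10153753] [array([259.2, 220.3]), array([259.1, 303.7]), array([259.2, 208.8])]
```

Call:
step_arm --increments '[{"grip":0.0,"delta_pos":[-0.002,0,0.002],"twist":0},{"grip":0.0,"delta_pos":[0,0,0],"twist":0},{"grip":0.0,"delta_pos":[0,0,0],"twist":0},{"grip":0.0,"delta_pos":[0,0,0],"twist":0},{"grip":0.0,"delta_pos":[0.001,-0.0001,0],"twist":0},{"grip":0.0,"delta_pos":[0.001,0,0],"twist":0},{"grip":0.0,"delta_pos":[0.001,-0.0001,0],"twist":0}]' --force 50

```text
clock: 12.25
position: [0.5392, 0.195, 0.0851]
ee_rot: [0.705, 0.026, 0.709, -0.026]
contact_force: [-6.4, 1.0, 4.0]
width: 0.0091
```

Call:
step_arm --increments '[{"grip":0.0,"delta_pos":[0.001,-0.0001,0],"twist":0},{"grip":0.0,"delta_pos":[0.001,-0.0001,0],"twist":0},{"grip":0.0,"delta_pos":[0.0005,0,0],"twist":0}]'

```text
clock: 12.5
position: [0.5394, 0.195, 0.0852]
ee_rot: [0.703, 0.026, 0.71, -0.026]
contact_force: [-11.4, 0.8, 7.5]
width: 0.0089
```

Call:
step_arm --increments '[{"grip":0.0,"delta_pos":[0.001,-0.0001,-0.001],"twist":0},{"grip":0.0,"delta_pos":[0.001,0,-0.001],"twist":0},{"grip":0.0,"delta_pos":[0,0,0],"twist":0},{"grip":0.0,"delta_pos":[0,0,0],"twist":0},{"grip":0.0,"delta_pos":[0,0,0],"twist":0},{"grip":0.0,"delta_pos":[0,0,0],"twist":0}]'

```text
clock: 13.0
position: [0.5395, 0.195, 0.0851]
ee_rot: [0.702, 0.026, 0.711, -0.026]
contact_force: [-16.9, 1.1, 20.6]
width: 0.009
```

```bash
python3 - <<'E'
from tab import *
w=cam('wrist');save('w8',w);s=manip.get_state();print(s['position'],s['contact_force'],s['ee_rot'],s['width']);e=edges(w);print(e)
import plate; from plate import *
plate.ex=np.array([.9973,-.073,0]);plate.G=np.array(s['position'])+[0,0,.0187]
m=[e[0]+10,e[1]+.5,e[0]-.4]
print('nominal home', [proj(w,np.array([.5375+x*.9973,.1955-x*.073,z]))[0].round(1) for x,z in((-.022,.112),(.022,.112),(-.022,.096))])
E
```

```text
[0.53945513 0.19502779 0.08507485] [-17.64989162   0.72647163  19.6832804 ] [ 0.70209234  0.02596269  0.711134   -0.02609046] 0.008713306891598117
(np.int64(212), np.int64(301), [(209, 140), (210, 137), (211, 124), (212, 104), (213, 104), (214, 104), (215, 104), (216, 104), (217, 104), (218, 104), (219, 104), (220, 101), (221, 102), (222, 123), (223, 138), (224, 141), (225, 140)])
nominal home [array([259.6, 220.1]), array([259.5, 302.6]), array([259.6, 209.2])]
```

Call:
step_arm --increments '[{"grip":0.0,"delta_pos":[-0.002,0.0001,0.001],"twist":0},{"grip":0.0,"delta_pos":[-0.002,0.0001,0.001],"twist":0},{"grip":0.0,"delta_pos":[0,0,0],"twist":0},{"grip":0.14,"delta_pos":[0,0,0],"twist":0},{"grip":0.25,"delta_pos":[0,0,0],"twist":0},{"grip":0.4,"delta_pos":[0,0,0],"twist":0},{"grip":0.4,"delta_pos":[0,0,0],"twist":0}]'

```text
clock: 13.63
position: [0.5437, 0.1948, 0.0856]
ee_rot: [0.707, 0.026, 0.706, -0.026]
contact_force: [-0.4, 0.3, -0.4]
width: 0.0341
```

Call:
step_arm --increments '[{"grip":0.4,"delta_pos":[0,0,0.01],"twist":0},{"grip":0.4,"delta_pos":[0,0,0.02],"twist":0},{"grip":0.4,"delta_pos":[0,0,0.03],"twist":0},{"grip":0.3,"delta_pos":[-0.01,0,0.04],"twist":0},{"grip":0.2,"delta_pos":[-0.02,0,0.035],"twist":0},{"grip":0.0,"delta_pos":[-0.02,0,0.03],"twist":0},{"grip":0.0,"delta_pos":[-0.02,0,0.03],"twist":0},{"grip":0.0,"delta_pos":[0,0,0],"twist":0},{"grip":0.0,"delta_pos":[0,0,0],"twist":0}]'

```text
clock: 14.38
position: [0.473, 0.1952, 0.2835]
ee_rot: [0.709, 0.026, 0.704, -0.025]
contact_force: [0.3, -0.1, 0.1]
width: 0.0001
```

```bash
python3 - <<'E'
from h import *
w=cam('wrist');save('w9',w);s=manip.get_state();print(s['position'],s['contact_force'],s['clock']);t=cam('top');save('t9',t);c=cam('scene');save('s9',c)
C=cv2.resize(c[0][80:260,150:350],(444,400));W=w[0][:,106:406]; W=cv2.resize(W,(312,400))
cv2.imwrite('pics/v8.png',np.hstack([W,C])[:,:,::-1])
from fit import T
print(proj(w,T([.5225,.196,-.072],[(15-22,0,112),(15+22,0,112),(50,0,67)])))
E
```

```text
[0.47281678 0.19491031 0.28156801] [ 0.84616195 -0.57077028 -0.12639577] 14.4333
[[262.11636826 210.99345978]
 [261.99350903 243.34262818]
 [261.54974413 237.40505351]]
```

View pics/v8.png

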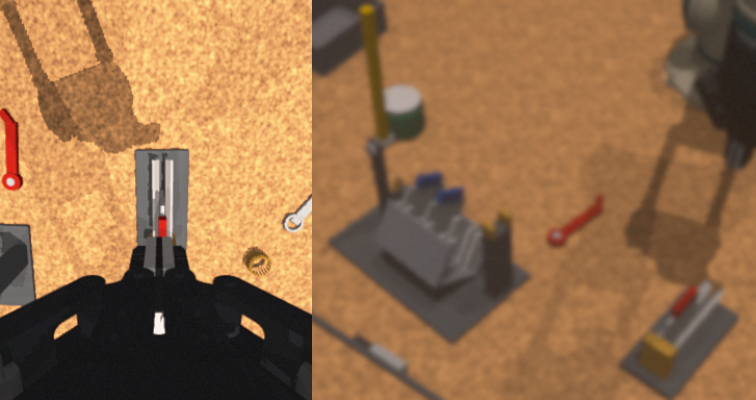

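Call:
step_arm --increments '[{"grip":0.0,"delta_pos":[-0.0013,-0.039,0.0013],"twist":-0.26},{"grip":0.0,"delta_pos":[-0.0013,-0.039,0.0013],"twist":-0.26},{"grip":0.0,"delta_pos":[-0.0013,-0.039,0.0013],"twist":-0.26},{"grip":0.0,"delta_pos":[-0.0013,-0.039,0.0013],"twist":-0.26},{"grip":0.0,"delta_pos":[-0.0013,-0.039,0.0013],"twist":-0.26},{"grip":0.0,"delta_pos":[-0.0013,-0.039,0.0013],"twist":-0.26},{"grip":0.0,"delta_pos":[-0.0013,-0.039,0.0013],"twist":-0.26},{"grip":0.0,"delta_pos":[-0.0013,-0.039,0.0013],"twist":-0.26},{"grip":0.0,"delta_pos":[-0.0013,-0.039,0.0013],"twist":-0.26},{"grip":0.0,"delta_pos":[-0.0013,-0.039,0.0013],"twist":-0.26}]'

```text
clock: 15.37
position: [0.4589, -0.1974, 0.2915]
ee_rot: [0.705, 0.043, 0.707, -0.042]
contact_force: [1.6, 0.3, -0.6]
width: 0.0001
```

Call:
step_arm --increments '[{"grip":0.0,"delta_pos":[0,-0.04,0],"twist":0},{"grip":0.0,"delta_pos":[0,-0.04,0],"twist":0},{"grip":0.0,"delta_pos":[0,-0.04,0],"twist":0},{"grip":0.0,"delta_pos":[0,-0.005,0],"twist":0},{"grip":0.0,"delta_pos":[0,0,0],"twist":0},{"grip":0.0,"delta_pos":[0,0,0],"twist":0}]'

```text
clock: 15.87
position: [0.4591, -0.32, 0.2914]
ee_rot: [0.705, 0.044, 0.707, -0.041]
contact_force: [-0.1, 0.2, 0.4]
width: 0.0003
```

```bash
python3 - <<'E'
from h import *
from fit import T
w=cam('wrist');save('w10',w);s=manip.get_state();print(s['position'],s['contact_force'],s['clock']);t=cam('top');save('t10',t)
p=[.6174,-.1377,-.1183]; i=w[0].copy()
for a in (1.4,1.5,1.6,1.7,1.8):
    L=212; print(a,proj(w,T(p,[(-36,-110+L*np.cos(a),144+L*np.sin(a))])).round(0),proj(t,T(p,[(-36,-110+L*np.cos(a),144+L*np.sin(a))])).round(1))
for c,n in ((w,'w'),(t,'t'),(load('s9'),'s')):
    h=cv2.cvtColor(c[0],cv2.COLOR_RGB2HSV);m=cv2.inRange(h,(22,150,70),(30,255,255));k,l,st,ce=cv2.connectedComponentsWithStats(m);print(n,[x.tolist() for x in st[1:] if x[4]>25])
cv2.imwrite('pics/v9.png',w[0][:,:,::-1])
E
```

```text
[ 0.45928714 -0.31918464  0.29195678] [-0.2730321   0.53718072  0.73197198] 15.9167
1.4 [[533. 500.]] [[352.7 173.4]]
1.5 [[492. 507.]] [[361.6 174.2]]
1.6 [[446. 509.]] [[370.3 175.3]]
1.7 [[397. 504.]] [[378.8 176.5]]
1.8 [[348. 493.]] [[386.8 177.9]]
w [[499, 277, 13, 3, 32]]
t [[351, 74, 32, 32, 973]]
s [[53, 180, 55, 48, 1518]]
```

View pics/v9.png

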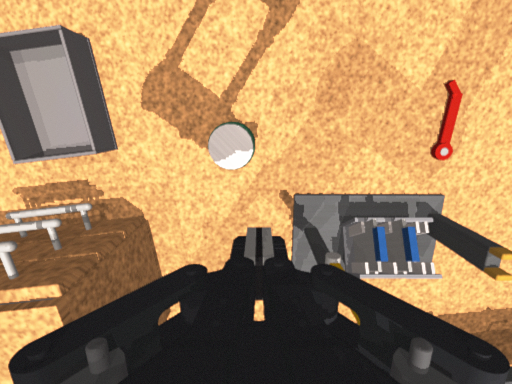

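Call:
step_arm --increments '[{"grip":0.0,"delta_pos":[0.01,0,0.038],"twist":0},{"grip":0.0,"delta_pos":[0.035,0,0],"twist":0},{"grip":0.0,"delta_pos":[0.035,0,0],"twist":0},{"grip":0.0,"delta_pos":[0.0205,0,0],"twist":0},{"grip":0.0,"delta_pos":[0.0025,0.02,0],"twist":0},{"grip":0.0,"delta_pos":[0.0025,0.02,0],"twist":0},{"grip":0.0,"delta_pos":[0.0012,0.01,0],"twist":0},{"grip":0.0,"delta_pos":[0,0,0],"twist":0}]'

```text
clock: 16.63
position: [0.5665, -0.2665, 0.3319]
ee_rot: [0.706, 0.041, 0.706, -0.04]
contact_force: [-0.0, 0.0, 0.2]
width: -0.0003
```

Call:
step_arm --increments '[{"grip":0.0,"delta_pos":[0.0012,0.01,0],"twist":0},{"grip":0.0,"delta_pos":[0.0012,0.01,0],"twist":0},{"grip":0.0,"delta_pos":[0.0012,0.01,0],"twist":0}]'

```text
clock: 16.88
position: [0.5695, -0.24, 0.3314]
ee_rot: [0.706, 0.042, 0.706, -0.043]
contact_force: [0.4, -1.5, -0.5]
width: 0.0006
```

Call:
step_arm --increments '[{"grip":0.0,"delta_pos":[0.0015,0.0129,-0.004],"twist":0},{"grip":0.0,"delta_pos":[0.0015,0.0129,-0.004],"twist":0},{"grip":0.0,"delta_pos":[0.0019,0.0163,-0.0085],"twist":0},{"grip":0.0,"delta_pos":[0.0019,0.0163,-0.0085],"twist":0}]'

```text
clock: 17.22
position: [0.5767, -0.1806, 0.3061]
ee_rot: [0.706, 0.042, 0.706, -0.042]
contact_force: [-0.6, -0.0, 1.9]
width: 0.0002
```

Call:
step_arm --increments '[{"grip":0.0,"delta_pos":[0.0016,0.0138,-0.011],"twist":0},{"grip":0.0,"delta_pos":[0.0016,0.0138,-0.011],"twist":0},{"grip":0.0,"delta_pos":[0.0013,0.0109,-0.0135],"twist":0},{"grip":0.0,"delta_pos":[0.0013,0.0109,-0.0135],"twist":0}]'

```text
clock: 17.55
position: [0.5824, -0.1306, 0.2568]
ee_rot: [0.706, 0.042, 0.706, -0.042]
contact_force: [-0.3, 0.3, 0.5]
width: 0.0001
```

Call:
step_arm --increments '[{"grip":0.0,"delta_pos":[0.0009,0.0078,-0.0149],"twist":0},{"grip":0.0,"delta_pos":[0.0009,0.0078,-0.0149],"twist":0},{"grip":0.0,"delta_pos":[0.0008,0.0069,-0.015],"twist":0},{"grip":0.0,"delta_pos":[0.0008,0.0069,-0.015],"twist":0}]'

```text
clock: 17.88
position: [0.5856, -0.1014, 0.1967]
ee_rot: [0.706, 0.042, 0.706, -0.042]
contact_force: [-0.8, -1.3, 0.7]
width: 0.0002
```

Call:
step_arm --increments '[{"grip":0.0,"delta_pos":[0.0004,0.0032,-0.012],"twist":0},{"grip":0.0,"delta_pos":[0.0004,0.0032,-0.012],"twist":0},{"grip":0.0,"delta_pos":[0.0002,0.0015,-0.01],"twist":0},{"grip":0.0,"delta_pos":[0.0002,0.0015,-0.01],"twist":0}]'

```text
clock: 18.22
position: [0.5865, -0.0925, 0.1526]
ee_rot: [0.706, 0.042, 0.706, -0.042]
contact_force: [-0.2, -1.3, 1.4]
width: 0.0003
```

Call:
step_arm --increments '[{"grip":0.0,"delta_pos":[0,0,-0.003],"twist":0},{"grip":0.0,"delta_pos":[0,0,-0.003],"twist":0},{"grip":0.0,"delta_pos":[0,0,0],"twist":0}]'

```text
clock: 18.47
position: [0.5862, -0.0924, 0.1498]
ee_rot: [0.706, 0.043, 0.706, -0.041]
contact_force: [-4.9, 3.2, 14.0]
width: 0.0002
```

Call:
step_arm --increments '[{"grip":0.0,"delta_pos":[0,0,-0.001],"twist":0},{"grip":0.0,"delta_pos":[0,0,0],"twist":0},{"grip":0.0,"delta_pos":[0,0,0],"twist":0},{"grip":0.0,"delta_pos":[0,0,0.01],"twist":0},{"grip":0.0,"delta_pos":[0,0,0.03],"twist":0},{"grip":0.0,"delta_pos":[-0.01,0,0.04],"twist":0},{"grip":0.0,"delta_pos":[-0.04,0,0.01],"twist":0},{"grip":0.0,"delta_pos":[-0.04,0,0.01],"twist":0},{"grip":0.0,"delta_pos":[-0.04,0,0],"twist":0},{"grip":0.0,"delta_pos":[0,0,0],"twist":0}]'

```text
clock: 19.3
position: [0.449, -0.0921, 0.2466]
ee_rot: [0.704, 0.042, 0.708, -0.042]
contact_force: [-1.0, 0.0, -1.0]
width: -0.0001
```

```bash
python3 - <<'E'
from h import *
from fit import T
w=cam('wrist');save('w11',w);c=cam('scene');save('s11',c);s=manip.get_state();print(s['position'],s['contact_force'],s['clock'])
p=[.6174,-.1377,-.1183]; 
for a in (0,.04,.08): print(a,proj(c,T(p,[(-36,-110+212*np.cos(a),150+212*np.sin(a))])).round(1))
W=cv2.resize(w[0],(400,300));A=cv2.resize(c[0][125:215,170:290],(400,300));B=cv2.resize(c[0][190:265,265:365],(400,300))
cv2.imwrite('pics/v10.png',np.vstack([np.hstack([A,B]),np.hstack([W,W*0])])[:,:,::-1])
E
```

```text
[ 0.45596003 -0.09350639  0.2471332 ] [ 0.14239554 -0.76497944  0.47573684] 19.4
0 [[234.9 178.7]]
0.04 [[234.8 176.5]]
0.08 [[234.6 174.3]]
```

View pics/v10.png

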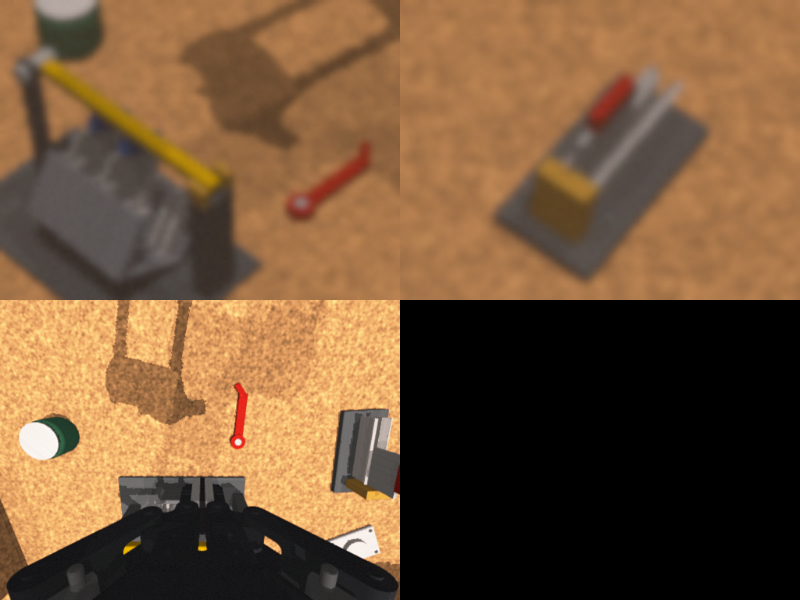

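```bash
python3 -c "
from rig import manip
print(manip.sign_off())"
```

```text
the job is handed in; nothing more can be done
None
```

The red-tabbed plate is in the inspection channel against the brass stop and released. The keeper bar is closed in its catch. I handed the job in at about 19.4 s; no verdict was reported.

**How it was done**
- The moves could not tilt the tool, so I pinched the tab with the tool vertical and pulled the plate out along its lean.
- I turned the plate upright in the groove by creeping its lower corner against the stop, with a wrist force peak of about 20 N. Then I let it settle flat, gripped it again and pressed it home.
- The press read about 17 N in x at the wrist for about 0.4 s; there was no direct reading of plate-to-stop force. I then let go.
- I swung the keeper down with shut fingers until it met its solid stop, at 14 N downward and TCP height 0.150 m, as predicted for closed.

**Last checks**
- **Keeper:** in the scene picture its end was at pixel (235.4, 178.4), against (234.9, 178.7) predicted for fully closed.
- **Plate:** it stands upright at the stop with its tab edges within about 1 to 2 pixels of the home position. The last pictures show this only by eye.
- **Everything else:** the blue plates and the pawl arm and tin look unmoved in the last pictures. The spanner, knob and cover plate are not fully in view there, and I did not measure any of them. The robot was clear of everything.

**Disagreements**
- The rack base is not centred on its stated origin: it was about 14 mm off in y and 9 mm in x. I used the tabs to locate the rack instead.
- While the plate was gripped, the close-up camera fit put it 3 to 4 mm too far in x and 2 to 3 mm too low. That went away once it was released.

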